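Draw the thick brush from its sleeve and lay it on the rest

TASK

Draw the thicker of the two writing brushes straight out of its close-fitting sleeve, in line with it, so that the loose stand is not dragged or twisted by more than a few millimetres, then set it level in the grooves of the brush rest, handle end towards the closed end of the long groove, and let go only once it is down in the grooves. Leave the stand, the slim brush, the ink jar, the dish and the paperweight where they are.

Things in the scene. Friction and masses are not known exactly. Their poses are not given: they have to be found in the camera images.
- stand: Loose 1.6 kg wooden stand (slides if the brush is pulled askew), base 175 x 150 mm, 105 mm high, with two parallel sleeves 34 mm square; bores 18 mm square, 140 mm deep, lower end closed. Origin: on the table under the base's middle, z up. Bores rise to +x: outward axis (0.951, 0, 0.309), 18 degrees above level; mouth centres at x 66, y +40 and -40, z 85 mm. Either may hold the thick brush.
- brush_mid (a point): Middle of the thick pale-wood brush, on its axis; x runs to the handle end. 200 mm long, 55 g. From the hair tip: 40 mm stiff dry hair, thinner than the shaft; round shaft 16 mm in diameter to 188 mm; neck and 14 mm button. Balances 10 mm past its middle. It starts hair inwards, 1 mm play each way, 64 mm standing out: too little to lay it in the rest by. Half drawn, it stays put by friction.
- mouth_a (a point): Centre of the mouth of the sleeve at the stand's +y side.
- mouth_b (a point): Centre of the mouth of the sleeve at the stand's -y side.
- brush_tip (a point): The hair tip of the thick brush, on its axis, 100 mm from its middle.
- slim_mid (a point): A point on the axis of the slim brush (shaft 9 mm in diameter, 180 mm long), 100 mm from its hair tip; x runs towards its handle end. It lies in the other sleeve, about 44 mm standing out. Bystander.
- rest: Fixed wooden brush rest; origin on the table below point rest_bed, same axes. Two grooves in line along x, 28 mm wide, floor 30 mm and wall tops 46 mm above the table, 48 mm wide outside: a short one from x = -55 to -30 mm, open at both ends, and a long one from x = 35 to 112 mm, closed at the +x end. Between them is an open gap for the fingers, over a base plate 10 mm high and 60 mm wide.
- rest_bed (a point): Where the middle of the thick brush belongs on the rest: on the axis of the laid brush, 38 mm above the table, z up. x points along the grooves to the closed end of the long groove, where the brush's handle end goes; the hair overhangs the short groove towards -x.
- ink: Closed ink jar, 48 mm in diameter, 70 mm high; origin under its centre. Bystander.
- dish: Small blue ceramic dish, 72 mm in diameter, 30 mm high; origin under its centre. Bystander.
- weight: Steel bar paperweight, 30 x 150 x 16 mm (long in its y); origin under its centre. Bystander.

How it is judged:
By the outcome, as a careful person would: the job done as asked, in the order asked, and still so for the second after the job is handed in, with the robot touching nothing.
It also fails if it takes over 67 s, if anything falls off the work surface, if the arm or the gripper's body presses on something with over 40 N, if the wrist force passes 120 N, or if a joint passes its speed limit or range.

ROBOT

A 6-joint arm with a two-finger parallel gripper is mounted at the origin on the work surface. World frame = base frame: x ahead of the robot, y to its left, z up, the work surface at z = 0. Lengths are in m, angles in rad, forces in N, time in s.
With the tool pointing down it reaches from about 0.3 to 0.775 m from the base axis. Payload 14.6 kg.
Tool frame: the origin (TCP) lies midway between the tips of the shut fingers; the grasp point (between the pads) lies 19 mm behind it (ctrl.tcp_to_grasp is the z of the grasp point in the tool frame, in m); z points along the fingers, y is the line along which they close (so a half turn about z gives the same grasp; the last joint's range is limited). The gripper opens to 94 mm and grips with 3 to 60 N. Pads are 16 mm wide; open, the fingers measure 119 mm over their backs; the gripper's body (75 mm by 177 mm) begins 78 mm behind the grasp point.
Start: joints at [1.054, 0.3, 1.521, -0, 1.321, -0.067], TCP at [0.239, 0.495, 0.205] pointing down, gripper open.
Joint ranges: [-3.03, 3.03], [-0.79, 2.21], [0.23, 2.52], [-1.04, 4.18], [0, 3.07], [-2.55, 2.55]. Speed limits (rad/s): [2.22, 2.22, 2.57, 3.14, 3.14, 3.14].

INTERFACE

Orientations are given as [roll, pitch, yaw] about the fixed x, y, z axes, in that order (R = Rz(yaw) Ry(pitch) Rx(roll)).
In Python, from station import monitor, camera, ctrl gives the robot as it stands.
- The arm moves only by the tool apply_moves, never from a script. Its argument "plan" is one flat list of numbers, 4 for each row, row after row: the shift along the tool's x, y, z in mm, then the turn about the tool's z in rad. In form: [dx, dy, dz, spin, dx, dy, dz, spin, ...]. A call has 1 to 20 rows; each row shifts and turns the commanded pose from where the row before left it, along the tool's axes as they then stand; what a row does not reach is not made up. A row lasts 1/10 s, in which the tool goes at most 50 mm and 8.59 degrees, less where a joint would pass 70% of its speed; a pose out of reach is approached as far as the arm can. A call is refused whole if a number of a shift passes 50 or a number of a turn 0.15, either way. A call with a gripper value outside its range is refused whole. "hand" is the gripper command: -1 is shut, 1 is fully open, values between are in proportion, set as the call begins (left out, the last holds). The fingers move at their own pace and stop on an object; "squeeze" is the grip in N (left out, the last holds). Time passes only in rows, so rows that do not move let the fingers close. It gives the time, the measured TCP pose, the force, the opening and the grip force at its end, in the units of the state.
- monitor.get_obs(): the state, without advancing time (a new reading comes with each control period).
- camera(name): name is "side" or "top" or "wrist"; returns a dict with "image" (384x512x3 uint8, red, green, blue), "range_z" (384x512 float32, m along the optical axis (not along the pixel's ray), 0 where there is no reading), "mtx" (3x3 intrinsics, pixels), "distortion" ([k1, k2, p1, p2, k3] as OpenCV has them; the pictures are not rectified), "rvec" (rotation vector, rad) and "tvec" (3), from world to camera coordinates, as OpenCV has them. Camera axes: x right, y down, z forward; pixel columns grow to the right and rows downward; lengths in m; the calibration is good to about 2 mm. A picture is of the moment at which its call begins.
- ctrl.hand_in(): hands the job in; it is judged then, once.
The state is a dict: "time_s": time; "qpos": joint angles; "joint_vel": joint speeds; "tau": joint torques, N m; "ee_pos": TCP position; "eef_rot": TCP orientation; "force": force on the tool from outside, world axes, zero at the start; "moment": the same for the moment, N m; "grip_width": finger opening in m; "grip_force": force on a finger pad.
Only numpy, scipy, OpenCV 4.12 (cv2) and the standard library are available. Lean on these libraries where they do the work, as an engineer would, in place of code of your own. Each camera call takes 0.05 s, during which the arm holds its last target. There are 200 camera calls.

## Working session

There is one attempt and no reset: what is moved stays moved. The work goes in short steps, Python scripts to look and compute and a tool call to move; the robot and the scene stay as the last step left them, time stands still between calls to the robot, and variables do not carry over. Pictures are saved under pics/ and viewed, at most 10 in all, crops included, and the job is handed in when it is done.

Besides the shell and the picture viewer there is one more tool, called after "Request:" as name(argument=value, ...) on one line, values as JSON. apply_moves: Moves the arm, as the interface text tells. Its arguments: {"type":"object","properties":{"plan":{"type":"array","items":{"type":"number"}},"hand":{"type":"number"},"squeeze":{"type":"number"}},"required":["plan"]}

```bash
ls; mkdir -p pics; cat > h.py <<'E'
import numpy as np,cv2
from station import monitor,camera,ctrl
def grab(n):
    c=camera(n); np.savez(f'/tmp/{n}.npz',**c); return c
def load(n): return dict(np.load(f'/tmp/{n}.npz'))
def cloud(c):
    h,w=c['range_z'].shape
    u,v=np.meshgrid(np.arange(w,dtype=float),np.arange(h,dtype=float))
    p=cv2.undistortPoints(np.stack([u,v],-1).reshape(-1,1,2),c['mtx'],c['distortion']).reshape(h,w,2)
    z=c['range_z'][...,None]
    P=np.concatenate([p*z,z],-1)
    R=cv2.Rodrigues(c['rvec'])[0]
    return (P-c['tvec'].reshape(3))@R
E
python3 - <<'E'
from h import *
for n in ('side','top','wrist'):
    c=grab(n); cv2.imwrite(f'pics/{n}1.png',c['image'][...,::-1])
    print(n,c['tvec'].ravel(),c['rvec'].ravel(),c['mtx'][0,0], (c['range_z']>0).mean())
print(monitor.get_obs(),ctrl.tcp_to_grasp)
E
```

```text
pics
side [-0.52019024  0.29519705  0.74244203] [ 2.25442685 -0.73505079  0.30686038] 479.25528200180736 0.99609375
top [-0.03007418  0.61063647  0.94203875] [ 2.19758663 -2.1497259   0.06588566] 449.9465089513561 0.9958902994791666
wrist [-0.54938694 -0.02789762  0.39079947] [-2.4628241  -1.54685225 -0.20628606] 308.9001817545174 0.9964701334635416
{'time_s': 0.15, 'qpos': array([ 1.05440211e+00,  3.00333683e-01,  1.52139004e+00,  6.80916766e-07,
        1.32073011e+00, -6.65957085e-02]), 'joint_vel': array([-0.00072604,  0.00013194,  0.00117959,  0.00099265,  0.00128721,
        0.00174254]), 'tau': array([-8.41639721e-04, -5.31959689e+01, -3.52824283e+01,  7.07004871e-02,
        2.36333924e-02, -1.07301410e-04]), 'ee_pos': array([0.23903821, 0.49512944, 0.20504254]), 'eef_rot': array([-3.14073342e+00, -5.79667469e-05,  2.69179396e+00]), 'force': array([-0.38935593,  0.23438389, -1.20010522]), 'moment': array([-0.03934415, -0.05214984, -0.02474922]), 'grip_force': 0.0, 'grip_width': 0.09390537249509703} -0.0188
```

View pics/top1.png

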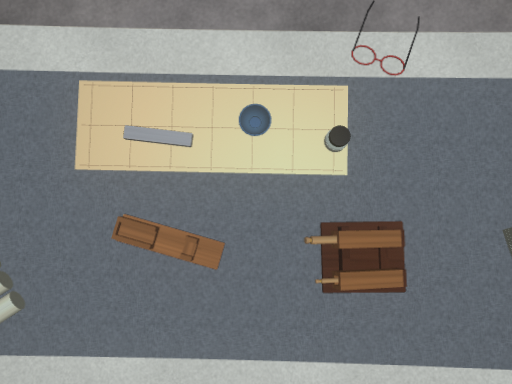

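View pics/side1.png

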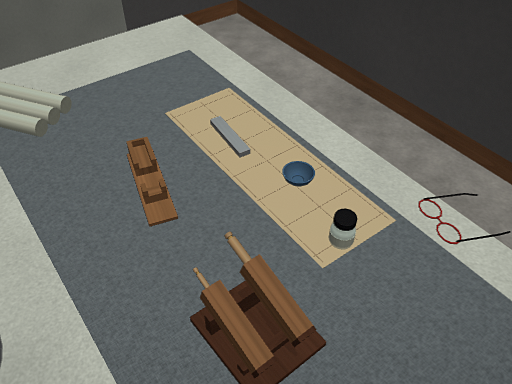

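The top view shows the thick brush sticking out of the upper sleeve: button at about (307,240), mouth at about (338,240). The slim brush is at (318,281). The rest runs from (115,228), its closed long end, to (222,255). The side view agrees: thick handle at (228,236), slim brush at (196,272).

```bash
python3 - <<'E'
from h import *
np.set_printoptions(precision=4,suppress=True)
for n in ('top','side'):
    c=load(n); P=cloud(c); hsv=cv2.cvtColor(c['image'],cv2.COLOR_RGB2HSV)
    brown=((hsv[...,0]<22)&(hsv[...,1]>90)&(P[...,2]>0.005))
    print(n)
    nl,lab,st,ce=cv2.connectedComponentsWithStats(brown.astype(np.uint8))
    for i in range(1,nl):
        if st[i,4]<150: continue
        Q=P[lab==i]; print(i,st[i],Q.min(0),Q.max(0),np.median(hsv[lab==i],0))
        if 300<st[i,4] and Q[:,2].max()<0.07:
            (rect)=cv2.minAreaRect(Q[:,:2].astype(np.float32)*1000); print('restrect',rect, np.histogram(Q[:,2],bins=np.arange(0,.06,.004)))
            top=Q[Q[:,2]>.041]; print('top rect',cv2.minAreaRect(top[:,:2].astype(np.float32)*1000))
    # table height check
    print('table', np.median(P[200:215,240:300,2]) )
c=load('top');P=cloud(c)
for v in (236,238,240,242,244):
    print(v,[tuple(np.round(P[v,u]*1000,0).astype(int)) for u in range(302,346,4)])
for v in (278,280,282):
    print(v,[tuple(np.round(P[v,u]*1000,0).astype(int)) for u in range(314,348,4)])
cv2.imwrite('pics/crop1.png',np.hstack([cv2.resize(c['image'][205:270,100:235,::-1],None,fx=3,fy=3,interpolation=2),cv2.resize(c['image'][215:280,295:410,::-1],None,fx=3,fy=3,interpolation=2)]))
E
```

```text
top
7 [ 112  214  112   55 2972] [ 0.4417 -0.0337  0.005 ] [0.5535 0.2753 0.986 ] [ 13. 133. 131.]
8 [ 305  222  101   70 5844] [ 0.3999 -0.3394  0.0067] [ 0.5497 -0.0337  0.986 ] [ 11. 131.  79.]
table -0.0006592807760418074
side
21 [ 127  137   51   89 2356] [ 0.2313 -0.5658  0.005 ] [0.5528 0.2773 0.7317] [ 14. 142. 122.]
27 [419 198  42  46 191] [ 0.2313 -0.5658  0.0188] [ 0.9316 -0.2249  0.7317] [  1. 205. 120.]
29 [  190   232   136   152 10437] [ 0.2313 -0.5658  0.005 ] [ 0.5493 -0.1231  0.7317] [ 13. 142.  69.]
table 0.00036638227337120713
236 [(np.int64(514), np.int64(-125), np.int64(-1)), (np.int64(515), np.int64(-133), np.int64(0)), (np.int64(517), np.int64(-132), np.int64(95)), (np.int64(517), np.int64(-139), np.int64(102)), (np.int64(517), np.int64(-147), np.int64(99)), (np.int64(517), np.int64(-155), np.int64(94)), (np.int64(518), np.int64(-163), np.int64(96)), (np.int64(518), np.int64(-171), np.int64(90)), (np.int64(518), np.int64(-179), np.int64(90)), (np.int64(518), np.int64(-186), np.int64(95)), (np.int64(519), np.int64(-193), np.int64(100))]
238 [(np.int64(510), np
[... 2656 characters left out ...]
(432), np.int64(-164), np.int64(90)), (np.int64(432), np.int64(-173), np.int64(86)), (np.int64(432), np.int64(-180), np.int64(87)), (np.int64(433), np.int64(-188), np.int64(90)), (np.int64(434), np.int64(-193), np.int64(101)), (np.int64(434), np.int64(-202), np.int64(94))]
282 [(np.int64(417), np.int64(-151), np.int64(3)), (np.int64(429), np.int64(-148), np.int64(97)), (np.int64(428), np.int64(-156), np.int64(92)), (np.int64(428), np.int64(-164), np.int64(91)), (np.int64(428), np.int64(-173), np.int64(84)), (np.int64(428), np.int64(-181), np.int64(81)), (np.int64(428), np.int64(-189), np.int64(82)), (np.int64(430), np.int64(-194), np.int64(99)), (np.int64(430), np.int64(-202), np.int64(96))]
```

View pics/crop1.png

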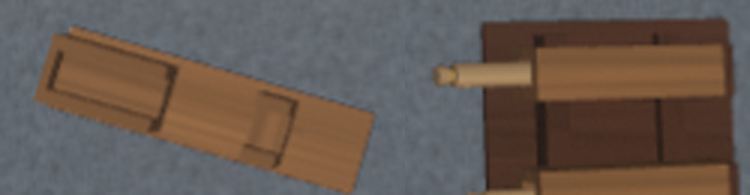

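The crops show the closed end of the rest on the left, the short groove on the right, and the brush axis nearly level in the image at row ~240. Next I'll measure the axis, the sleeve yaw and the rest.

```bash
cat >> h.py <<'E'
def rays(c,uv):
    p=cv2.undistortPoints(np.asarray(uv,float).reshape(-1,1,2),c['mtx'],c['distortion']).reshape(-1,2)
    R=cv2.Rodrigues(c['rvec'])[0]; d=np.c_[p,np.ones(len(p))]@R
    return -R.T@c['tvec'].reshape(3), d
def onz(c,uv,z):
    o,d=rays(c,uv); return o+d*((z-o[2])/d[:,2])[:,None]
E
python3 - <<'E'
from h import *
np.set_printoptions(precision=4,suppress=True)
T=np.tan(np.radians(18))
c=load('top');P=cloud(c); hsv=cv2.cvtColor(c['image'],cv2.COLOR_RGB2HSV); img=c['image'].astype(int)
print('cam',rays(c,[[256,192]])[0], 'sidecam',rays(load('side'),[[256,192]])[0])
# brush axis: edges subpixel per column from brown vs bg using R-B
d=(img[...,0]-img[...,2]).astype(float)
def centre(u,v0,v1,zmin):
    m=(P[v0:v1,u,2]>zmin); 
    w=np.clip(d[v0:v1,u],0,None); bgd=np.median(d[v0:v0+3,u])
    return m.sum()
def colprof(u,v0,v1): return d[v0:v1,u].astype(int)
for u in (306,308,310,314,320,330,336,340,360): print(u,colprof(u,226,256))
print('row240',d[240,298:345].astype(int))
# stand cloud, sleeves: edges by depth z>0.03 region x
S=(P[...,2]>0.05)&(P[...,2]<0.13)&(P[...,1]<-.1)&(P[...,1]>-.4)
for u in range(345,400,6):
    vs=np.where(S[:,u])[0]; vs=vs[vs<262]; w=np.where(S[:,u])[0]; w=w[w>262]
    print(u,vs.min(),vs.max(),w.min(),w.max(),end=' | ')
print()
for n in ('top','side'):
    c=load(n);P=cloud(c)
    m=(P[...,2]>0.039)&(P[...,2]<0.055)&(P[...,1]<.3)&(P[...,1]>-.05)&(P[...,0]>.38)&(P[...,0]<.58)
    uv=np.argwhere(m)[:,::-1]; Q=onz(c,uv,0.046)[:,:2]*1000
    print(n,len(Q),'all',cv2.minAreaRect(Q.astype(np.float32)))
    nl,lab,st,ce=cv2.connectedComponentsWithStats(m.astype(np.uint8))
    for i in range(1,nl):
        if st[i,4]>20: print(st[i],cv2.minAreaRect((onz(c,np.argwhere(lab==i)[:,::-1],.046)[:,:2]*1000).astype(np.float32)))
    m=(P[...,2]>0.005)&(P[...,2]<0.055)&(P[...,1]<.3)&(P[...,1]>-.05)&(P[...,0]>.38)&(P[...,0]<.58)
    print('base',cv2.minAreaRect((P[m][:,:2]*1000).astype(np.float32)))
    m=(P[...,2]>0.007)&(P[...,2]<0.025)&(P[...,1]<-.1)&(P[...,1]>-.4)&(P[...,0]>.36)&(P[...,0]<.6)
    print('standbase',cv2.minAreaRect((P[m][:,:2]*1000).astype(np.float32)))
E
```

```text
cam [ 0.5366 -0.0337  0.986 ] sidecam [ 0.2313 -0.5658  0.7317]
306 [-13 -13 -13 -13 -14 -13 -14 -14 -14 -14   0  40  53  49  47  51  51  23
  -8 -15 -14 -13 -13 -13 -13 -14 -13 -14 -13 -14]
308 [-14 -13 -13 -14 -13 -14 -14 -13 -12 -14  -8  32  60  63  61  63  55  17
 -12 -15 -14 -14 -14 -13 -14 -14 -13 -14 -14 -15]
310 [-12 -14 -13 -15 -15 -14 -12 -14 -12 -13  14  33  71  86  88  84  54  23
  -5 -15 -15 -15 -14 -14 -13 -13 -13 -14 -13 -14]
314 [-14 -14 -14 -14 -14 -13 -13 -14 -13  -7  37  59  63  63  66  70  70  60
  10 -14 -13 -13 -13 -14 -14 -14 -14 -13 -14 -14]
320 [  7   7   1  -3  -2  -4  -2  -2  -3   5  44  62  63  63  67  71  68  48
   4 -12 -12 -10 -10 -10 -10 -10 -11 -11 -11 -12]
330 [36 37 36 36 34 36 35 34 35 38 53 64 64 64 68 72 67 49 39 37 36 38 38 38
 36 36 34 34 36 37]
336 [36 36 37 37 35 37 38 40 42 46 55 60 60 62 67 70 64 48 41 43 43 41 39 37
 37 37 36 35 38 38]
340 [28 19 15 15 27 60 66 65 64 64 67 69 71 74 73 74 74 69 70 72 73 73 51 21
 15 15 15 16 16 15]
360 [38 39 39 38 53 64 66 66 66 65 67 71 73 75 76 76 71 69 72 73 73 63 45 40
 41 39 37 37 40 40]
row240 [-14 -
[... 1112 characters left out ...]

side 411 all ((500.8534240722656, 184.18687438964844), (179.58526611328125, 48.03721618652344), 75.23808288574219)
[126 137  30  29 300] ((512.2590942382812, 227.22109985351562), (90.6285629272461, 47.868125915527344), 75.4058609008789)
[158 178   8  11  55] ((500.0727844238281, 108.4343032836914), (31.011213302612305, 10.287450790405273), 73.6440658569336)
[140 183   8  11  56] ((463.3951110839844, 117.31707000732422), (31.40545654296875, 9.974746704101562), 77.42033386230469)
base ((486.042724609375, 127.7320556640625), (300.7047119140625, 60.17064666748047), 75.20138549804688)
standbase ((471.5099182128906, -252.8824462890625), (148.98548889160156, 175.75196838378906), 2.554029703140259)
```

```bash
cat >> h.py <<'E'
T18=np.tan(np.radians(18))
def edges(col,v0,v1,hi):
    """subpixel rows where the column profile rises to / falls from the plateau around hi"""
    c=col.astype(float); out=[]
    for s,end in ((-1,v0),(1,v1)):
        bg=np.median(c[end:end+3] if s<0 else c[end-3:end]); pl=np.median(c[hi-2:hi+3]); h=(bg+pl)/2
        v=hi
        while (c[v]>h) and v!=end: v+=s
        a,b=c[v],c[v-s]; out.append(v-s*(h-a)/(b-a) if b!=a else v)
    return out
def topfit(c,ranges,ymouth=-.187):
    d=(c['image'][...,0].astype(float)-c['image'][...,2])
    d=cv2.GaussianBlur(d,(3,1),0)
    for nm,us,v0,v1,hi,dz in ranges:
        L=[]
        for u in us:
            e=edges(d[:,u],v0,v1,hi)
            for z0 in (0,):
                row=[]
                for v in e:
                    z=.085+dz
                    for _ in range(5):
                        X=onz(c,[[u,v]],z)[0]; z=.085+dz+(X[1]-ymouth)*T18
                    row.append(X)
                L.append(row)
        L=np.array(L)*1000
        for k in (0,1,'mid'):
            Q=L.mean(1) if k=='mid' else L[:,k]
            p=np.polyfit(Q[:,1],Q[:,0],1); r=Q[:,0]-np.polyval(p,Q[:,1])
            print(nm,k,'yaw off deg',round(-np.degrees(np.arctan(p[0])),2),'x@y=-150',round(np.polyval(p,-150),2),'x@y=-187',round(np.polyval(p,-187),2),'rms',round(r.std(),2))
E
python3 - <<'E'
from h import *
c=load('top')
topfit(c,[('brush',range(315,335),231,249,240,0),('slA',range(344,400),225,255,238,.017),('slB',range(346,400),264,293,280,.017)])
d=(c['image'][...,0].astype(float)-c['image'][...,2])
# mouth: column of sleeve start
for v in (232,234,245,246,274,276,286): print(v,d[v,330:346].astype(int))
for u,v in ((337.7,233),(337.7,245),(304.5,240),(312.3,240)): print(u,v,[onz(c,[[u,v]],z)[0].round(4) for z in (.085,.1,.105)])
# base edges: mask brown stand
hsv=cv2.cvtColor(c['image'],cv2.COLOR_RGB2HSV)
m=((hsv[...,0]<22)&(hsv[...,1]>90)).astype(np.uint8); m[:,:319]=0
cs=max(cv2.findContours(m,0,1)[0],key=cv2.contourArea); Q=onz(c,cs.reshape(-1,2),.012)[:,:2]*1000
print(cv2.minAreaRect(Q.astype(np.float32)))
E
```

```text
brush 0 yaw off deg 0.91 x@y=-150 517.72 x@y=-187 518.31 rms 0.25
brush 1 yaw off deg 3.38 x@y=-150 503.04 x@y=-187 505.22 rms 0.2
brush mid yaw off deg 2.14 x@y=-150 510.38 x@y=-187 511.77 rms 0.06
slA 0 yaw off deg 2.11 x@y=-150 527.34 x@y=-187 528.71 rms 0.23
slA 1 yaw off deg 2.32 x@y=-150 493.32 x@y=-187 494.82 rms 0.18
slA mid yaw off deg 2.22 x@y=-150 510.33 x@y=-187 511.76 rms 0.12
slB 0 yaw off deg 2.16 x@y=-150 447.2 x@y=-187 448.59 rms 0.19
slB 1 yaw off deg 2.06 x@y=-150 413.73 x@y=-187 415.05 rms 0.15
slB mid yaw off deg 2.11 x@y=-150 430.46 x@y=-187 431.82 rms 0.13
232 [35 36 36 37 40 40 38 37 43 66 66 67 67 67 66 66]
234 [35 35 36 41 45 44 42 38 41 64 64 63 64 64 65 64]
245 [37 38 40 38 39 42 43 41 45 60 72 72 73 72 72 73]
246 [36 39 41 38 40 41 43 42 44 61 73 73 73 73 74 74]
274 [36 37 35 35 37 40 41 42 38 39 58 65 66 65 67 66]
276 [36 34 38 40 58 63 61 58 46 38 57 64 64 64 65 65]
286 [37 35 38 41 40 39 41 41 39 40 52 70 71 70 71 71]
337.7 233 [array([ 0.5239, -0.1873,  0.085 ]), array([ 0.5241, -0.1848,  0.1   ]), array([ 0.5242, -0.1839,  0.105 ])]
337.7 245 [array([ 0.5003, -0.1875,  0.085 ]), array([ 0.5009, -0.1849,  0.1   ]), array([ 0.5011, -0.1841,  0.105 ])]
304.5 240 [array([ 0.5085, -0.1219,  0.085 ]), array([ 0.509 , -0.1204,  0.1   ]), array([ 0.5091, -0.1199,  0.105 ])]
312.3 240 [array([ 0.5089, -0.1373,  0.085 ]), array([ 0.5093, -0.1356,  0.1   ]), array([ 0.5095, -0.135 ,  0.105 ])]
((474.828857421875, -250.000244140625), (145.47694396972656, 181.46121215820312), 1.6849781274795532)
```

Request:
apply_moves(plan=[0,0,0,0.1354,0,0,0,0.1354,0,0,0,0.1354,0,0,0,0.1354,0,0,0,0.1354,0,0,0,0.1354,0,0,0,0.1354,0,0,0,0.1354,0,0,0,0], hand=0.1, squeeze=10)

```text
time_s: 1.05
ee_pos: [0.2391, 0.4952, 0.2052]
eef_rot: [-3.141, 0.0, 1.606]
force: [-0.3, 0.6, 0.1]
grip_width: 0.0515
grip_force: 0.0
```

Request:
apply_moves(plan=[-34,13,0,0,-34,13,0,0,-34,13,0,0,-34,13,0,0,-34,13,0,0,-34,13,0,0,-34,13,0,0,-34,13,0,0,-34,13,0,0,-34,13,0,0,-34,13,0,0,-34,13,0,0,-34,13,0,0,-34,13,0,0,-34,13,0,0,-34,13,0,0,-34,13,0,0,-34,13,0,0,-34,13,0,0,0,0,0,0])

```text
time_s: 3.05
ee_pos: [0.511, -0.144, 0.2048]
eef_rot: [-3.141, 0.0, 1.61]
force: [0.5, -0.5, 0.3]
grip_width: 0.0519
grip_force: 0.0
```

```bash
python3 - <<'E'
from h import *
c=grab('wrist'); cv2.imwrite('pics/w2.png',c['image'][...,::-1]); o=monitor.get_obs()
print(o['ee_pos'],o['eef_rot'],o['force'],rays(c,[[256,192]]))
E
```

```text
[ 0.51038979 -0.14227343  0.20480869] [-3.14061221e+00 -3.69366860e-04  1.61015976e+00] [0.55376506 1.05545697 0.62819677] (array([ 0.50807445, -0.06788861,  0.38370141]), array([[ 0.02285968, -0.27084902, -0.9624659 ]]))
```

View pics/w2.png

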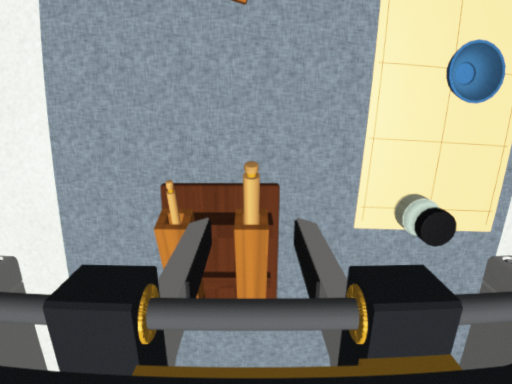

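The brush, with its button at (251,168), sits centred between the fingertips at (203,222) and (300,222). A quick sub-pixel check of its offset in this view, then descend.

```bash
python3 - <<'E'
from h import *
c=load('wrist'); d=c['image'][...,0].astype(float)-c['image'][...,2]
for v in (185,190,195,200,205):
    e=edges(d[v],235,270,252); z=.1
    for _ in range(5):
        X=onz(c,[[np.mean(e),v]],z)[0]; z=.085+(X[1]+.181)*T18+.004
    t=monitor.get_obs()['ee_pos']
    print(v,np.round(e,2),X.round(4), 'model x',510.38-.0375*(X[1]*1000+150))
E
```

```text
185 [243.02 258.92] [ 0.5097 -0.1405  0.1022] model x 510.0224194005106
190 [243.36 258.5 ] [ 0.5099 -0.1458  0.1004] model x 510.22331906017325
195 [243.46 258.39] [ 0.5101 -0.1513  0.0987] model x 510.4284720383031
200 [243.46 258.2 ] [ 0.5102 -0.1569  0.0968] model x 510.63825909007267
205 [243.69 258.2 ] [ 0.5105 -0.1626  0.095 ] model x 510.8523694494412
```

Request:
apply_moves(plan=[0,0,12,0,0,0,12,0,0,0,12,0,0,0,12,0,0,0,12,0,0,0,12,0,0,0,12,0,0,0,12,0,0,0,12,0,0,-0.4,9,0,0,0,6,0,0,0,3,0,0,0,0,0,0,0,0,0,0,0,0,0])

```text
time_s: 4.6
ee_pos: [0.5102, -0.141, 0.0799]
eef_rot: [3.141, 0.0, 1.609]
force: [-0.8, 0.2, -0.5]
grip_width: 0.0518
grip_force: 0.0
```

Request:
apply_moves(plan=[0,0,0,0,0,0,0,0,0,0,0,0,0,0,0,0,0,0,0,0,0,0,0,0,0,0,0,0,0,0,0,0], hand=-1, squeeze=15)

```text
time_s: 5.4
ee_pos: [0.5099, -0.141, 0.0794]
eef_rot: [-3.142, -0.0, 1.609]
force: [-0.7, -0.6, 0.8]
grip_width: 0.0152
grip_force: 15.0
```

Request:
apply_moves(plan=[1.9,0,-0.62,0,2.85,0,-0.93,0,2.85,0,-0.93,0,2.85,0,-0.93,0,0,0,0,0])

```text
time_s: 5.9
ee_pos: [0.5096, -0.1301, 0.083]
eef_rot: [3.141, 0.0, 1.609]
force: [0.3, -0.9, -0.3]
grip_width: 0.0156
grip_force: 15.0
```

```bash
python3 - <<'E'
from h import *
c=grab('top'); o=monitor.get_obs(); print(o['ee_pos'],o['force'],o['moment'],o['grip_width'])
topfit(c,[('slA',range(350,400),225,255,238,.017),('slB',range(346,400),264,293,280,.017)])
d=(c['image'][...,0].astype(float)-c['image'][...,2])
for v in (274,286,246): print(v,d[v,330:346].astype(int))
E
```

```text
[ 0.50961095 -0.13024061  0.08294914] [ 0.8098636   0.17205849 -0.63775637] [-0.0758845   0.08556714  0.00812293] 0.015678862275362016
slA 0 yaw off deg 28.82 x@y=-150 444.96 x@y=-187 465.32 rms 30.82
slA 1 yaw off deg -10.51 x@y=-150 526.56 x@y=-187 519.69 rms 7.32
slA mid yaw off deg 10.34 x@y=-150 485.75 x@y=-187 492.5 rms 15.53
slB 0 yaw off deg 6.94 x@y=-150 433.8 x@y=-187 438.31 rms 10.4
slB 1 yaw off deg -10.36 x@y=-150 445.19 x@y=-187 438.43 rms 7.9
slB mid yaw off deg -1.73 x@y=-150 439.48 x@y=-187 438.36 rms 5.78
274 [ 1  3  8 13 15 16 16 17 17 18 18 18 19 19 19 19]
286 [-2 -3 -3 -2 -2 -3 -4 -4 -3 -1 56 73 74 74 75 28]
246 [27 28 27 28 27 28 27 26 28 27 28 27 26 28 27 26]
```

Request:
apply_moves(plan=[2.85,0,-0.93,0,4.75,0,-1.54,0,4.75,0,-1.54,0,4.75,0,-1.54,0,4.75,0,-1.54,0,4.75,0,-1.54,0,4.75,0,-1.54,0,4.75,0,-1.54,0,4.75,0,-1.54,0,4.75,0,-1.54,0,4.75,0,-1.54,0,4.75,0,-1.54,0,4.75,0,-1.54,0,4.75,0,-1.54,0,2.85,0,-0.93,0,0,0,0,0,0,0,0,0])

```text
time_s: 7.65
ee_pos: [0.507, -0.0631, 0.1047]
eef_rot: [-3.142, 0.0, 1.609]
force: [0.6, -0.6, -0.2]
grip_width: 0.0154
grip_force: 15.0
```

```bash
python3 - <<'E'
from h import *
o=monitor.get_obs(); print(o['ee_pos'],o['eef_rot'],o['force'],o['moment'],o['grip_width'])
c=grab('side'); cv2.imwrite('pics/s3.png',cv2.resize(c['image'][150:384,130:400,::-1],None,fx=2.3,fy=2.3))
E
```

```text
[ 0.50701668 -0.06308711  0.10470292] [-3.14156924e+00  1.39549462e-05  1.60868269e+00] [ 0.63061535 -0.59349746 -0.2201944 ] [-0.0233721   0.05022787 -0.01112014] 0.015436838982950023
```

View pics/s3.png

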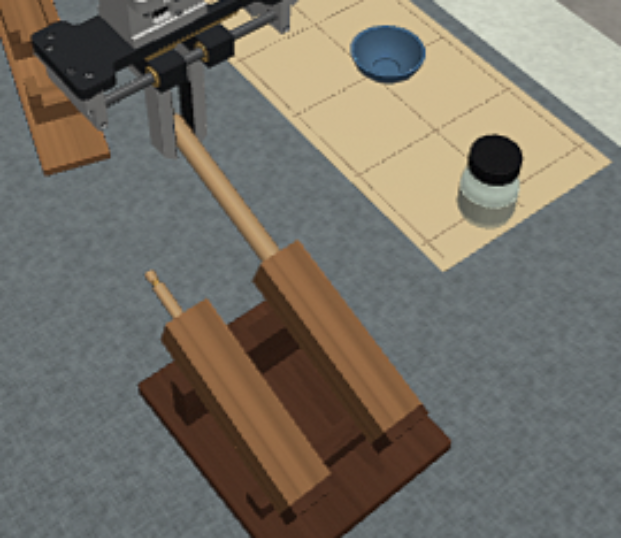

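Request:
apply_moves(plan=[0,0,0,0,0,0,0,0,0,0,0,0,0,0,0,0,0,0,0,0], hand=0.0)

```text
time_s: 8.2
ee_pos: [0.507, -0.0631, 0.1047]
eef_rot: [-3.142, 0.0, 1.609]
force: [-0.3, 0.3, 1.0]
grip_width: 0.0464
grip_force: 0.0
```

```bash
python3 - <<'E'
from h import *
o=monitor.get_obs(); print(o['ee_pos'],o['eef_rot'],o['force'],o['grip_width'])
c=grab('wrist'); cv2.imwrite('pics/w4.png',c['image'][...,::-1])
E
```

```text
[ 0.50700469 -0.0631278   0.1047338 ] [-3.14157232e+00  9.36335159e-06  1.60854837e+00] [-0.32116663  0.25975646  1.0015959 ] 0.04639463936738912
```

View pics/w4.png

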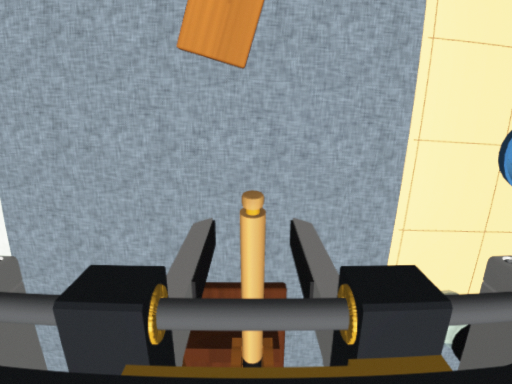

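The released brush stays half drawn and centred between the fingers, with its button at (253,200). I'll slide back along the axis to its middle and regrip.

Request:
apply_moves(plan=[-9.9,0,3.22,0,-9.9,0,3.22,0,-9.9,0,3.22,0,-9.9,0,3.22,0,-9.9,0,3.22,0,-9.9,0,3.22,0,-9.9,0,3.22,0,0,0,0,0,0,0,0,0,0,0,0,0])

```text
time_s: 9.25
ee_pos: [0.5097, -0.1321, 0.0823]
eef_rot: [3.141, 0.0, 1.609]
force: [0.2, 0.1, -0.2]
grip_width: 0.0474
grip_force: 0.0
```

Request:
apply_moves(plan=[0,0,0,0,0,0,0,0,0,0,0,0,0,0,0,0,0,0,0,0,0,0,0,0,0,0,0,0], hand=-1, squeeze=15)

```text
time_s: 9.95
ee_pos: [0.5096, -0.1323, 0.0822]
eef_rot: [-3.142, -0.0, 1.609]
force: [0.6, 0.8, 0.4]
grip_width: 0.0158
grip_force: 15.0
```

Request:
apply_moves(plan=[2.85,0,-0.93,0,4.75,0,-1.54,0,4.75,0,-1.54,0,4.75,0,-1.54,0,4.75,0,-1.54,0,4.75,0,-1.54,0,4.75,0,-1.54,0,4.75,0,-1.54,0,4.75,0,-1.54,0,4.75,0,-1.54,0,4.75,0,-1.54,0,4.75,0,-1.54,0,4.75,0,-1.54,0,4.75,0,-1.54,0,9.5,0,-3.1,0,9.5,0,-3.1,0,9.5,0,-3.1,0,0,0,0,0])

```text
time_s: 11.75
ee_pos: [0.5063, -0.0381, 0.113]
eef_rot: [3.141, 0.0, 1.61]
force: [-0.4, 0.4, -0.6]
grip_width: 0.0158
grip_force: 15.0
```

```bash
python3 - <<'E'
from h import *
o=monitor.get_obs(); print(o['ee_pos'],o['eef_rot'],o['force'],o['moment'],o['grip_width'])
c=grab('side'); cv2.imwrite('pics/s5.png',cv2.resize(c['image'][100:384,100:400,::-1],None,fx=2,fy=2))
E
```

```text
[ 0.50627902 -0.03811407  0.11299793] [3.14084815e+00 4.43109862e-05 1.60984409e+00] [-0.41163941  0.44493274 -0.55969726] [-0.01476528  0.07108389 -0.04944529] 0.01575375024112737
```

View pics/s5.png

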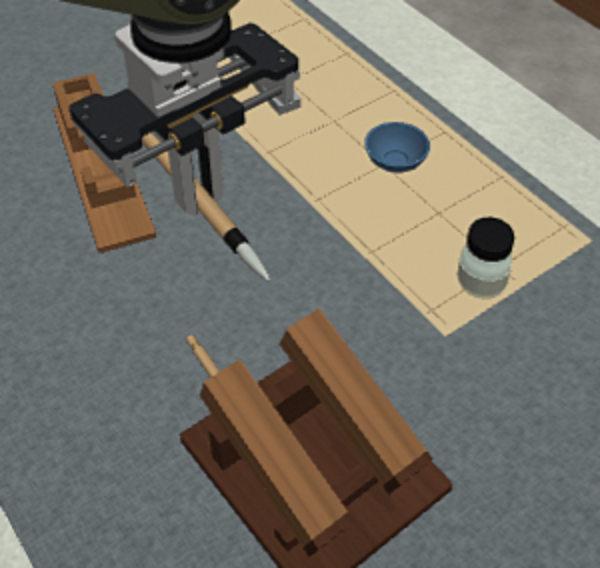

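The brush is clear of the sleeve, and the stand and slim brush look undisturbed. The hair tip is at crop (268,279), full image (234,239.5). I'll compute the grip offset and check the stand from this view.

```bash
python3 - <<'E'
from h import *
c=load('side');o=monitor.get_obs();
a=np.array([np.cos(1.6098),np.sin(1.6098),0]);n=np.array([a[1],-a[0],0])
g=o['ee_pos']+[0,0,.0188]
O,d=rays(c,[[233.8,239.3],[219,219]])
for k in d:
    t=((g-O)@n)/(k@n); X=O+t*k-g; print('along',X@a*1000,'up',X[2]*1000,'slant',np.linalg.norm(X)*1000,'deg',np.degrees(np.arctan2(-X[2],-X@a)))
P=cloud(c)
m=(P[...,2]>0.007)&(P[...,2]<0.025)&(P[...,1]<-.1)&(P[...,1]>-.4)&(P[...,0]>.36)&(P[...,0]<.6)
print('standbase',cv2.minAreaRect((P[m][:,:2]*1000).astype(np.float32)))
# desired
yr=np.radians(75.1)
for gg in (4,6): print((np.array([496.3,155.8])+gg*np.array([np.cos(yr),np.sin(yr)])))
E
```

```text
along -99.58980541025645 up -28.080187011513825 slant 103.47282853123488 deg 15.746246527063638
along -58.24841499205353 up -13.452915698194733 slant 59.78175967524894 deg 13.004864893465276
standbase ((471.76458740234375, -253.01959228515625), (149.19317626953125, 175.05393981933594), 2.547795295715332)
[497.32853117 159.66550432]
[497.84279676 161.59825648]
```

Request:
apply_moves(plan=[0,0,0,0.0997,0,0,0,0.0997,0,0,0,0.0997,0,0,0,0,18.9,-5.95,0,0,18.9,-5.95,0,0,18.9,-5.95,0,0,18.9,-5.95,0,0,18.9,-5.95,0,0,18.9,-5.95,0,0,18.9,-5.95,0,0,18.9,-5.95,0,0,18.9,-5.95,0,0,18.9,-5.95,0,0,0,0,0,0,0,0,0,0])

```text
time_s: 13.4
ee_pos: [0.4974, 0.1584, 0.1123]
eef_rot: [-3.141, 0.0, 1.312]
force: [-1.4, -0.8, 0.3]
grip_width: 0.0155
grip_force: 15.0
```

Request:
apply_moves(plan=[0,0,10,0,0,0,10,0,0,0,10,0,0,0,10,0,0,0,10,0,0,0,8,0,0,0,0,0,0,0,0,0])

```text
time_s: 14.2
ee_pos: [0.4975, 0.1587, 0.0544]
eef_rot: [-3.142, 0.0, 1.31]
force: [-0.4, 0.4, -0.4]
grip_width: 0.0154
grip_force: 15.0
```

```bash
python3 - <<'E'
from h import *
o=monitor.get_obs(); print(o['ee_pos'],o['eef_rot'],o['force'],o['moment'],o['grip_width'])
c=grab('side'); t=grab('top')
cv2.imwrite('pics/s6.png',np.vstack([cv2.resize(c['image'][90:240,70:270,::-1],(560,420))[:, :],cv2.resize(t['image'][200:265,100:250,::-1],(560,180))[:,:]]))
E
```

```text
[0.49751546 0.15869174 0.05443654] [-3.14150279e+00  4.39450862e-05  1.30955594e+00] [-0.3921776   0.38525431 -0.44701849] [-0.04609606  0.09769524  0.02433049] 0.01539756864925028
```

View pics/s6.png

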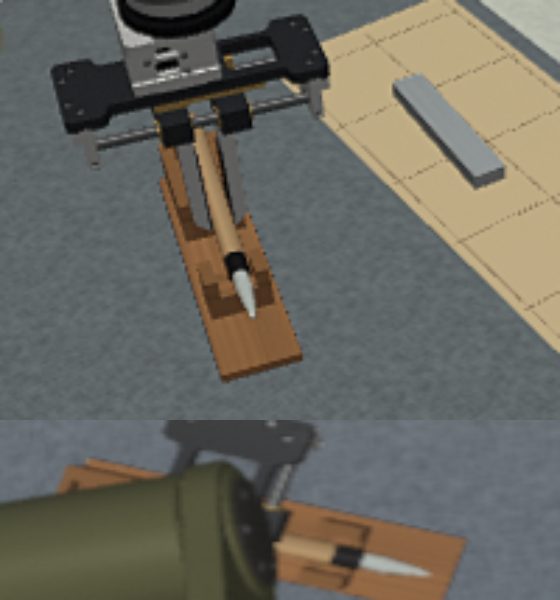

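The brush is centred over the grooves, with the ferrule over the short groove at about (350,555). I'll lower it slowly with a light grip so it pivots level on the short groove.

Request:
apply_moves(plan=[0.6,0,4,0,0.6,0,4,0,0,0,4,0,0,0,1.5,0,0,0,1.5,0,0,0,1.5,0,0,0,1.5,0,0,0,1.5,0,0,0,1.5,0,0,0,1.5,0,0,0,1.5,0,0,0,1.5,0,0,0,1.5,0,0,0,0,0], hand=-1, squeeze=6)

```text
time_s: 15.7
ee_pos: [0.4979, 0.1599, 0.0276]
eef_rot: [3.141, -0.0, 1.309]
force: [-1.4, 0.3, 2.8]
grip_width: 0.0155
grip_force: 6.0
```

Request:
apply_moves(plan=[0,0,1,0,0,0,1,0,0,0,1,0,0,0,1,0,0,0,1,0,0,0,1,0,0,0,1,0,0,0,0,0])

```text
time_s: 16.5
ee_pos: [0.4983, 0.16, 0.021]
eef_rot: [3.14, -0.001, 1.309]
force: [-0.5, 0.8, 7.5]
grip_width: 0.0158
grip_force: 6.0
```

```bash
python3 - <<'E'
from h import *
o=monitor.get_obs(); print(o['ee_pos'],o['eef_rot'],o['force'],o['moment'],o['grip_width'])
c=grab('side'); t=grab('wrist')
cv2.imwrite('pics/s7.png',np.hstack([cv2.resize(c['image'][120:220,100:200,::-1],(400,400)),cv2.resize(t['image'][:,:,::-1],(400,400))]))
E
```

```text
[0.4983277  0.15996599 0.02103466] [ 3.14031808e+00 -7.58364382e-04  1.30949052e+00] [-0.51510994  0.75955348  7.53942842] [ 0.03408416  0.12104619 -0.01010634] 0.015834223070081924
```

View pics/s7.png

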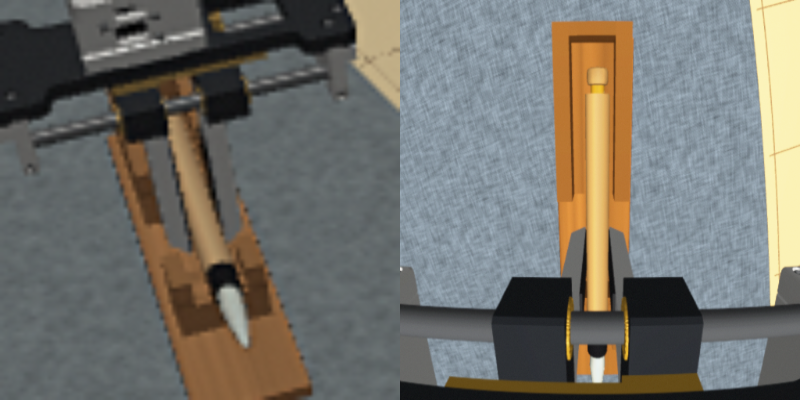

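The wrist view shows the handle inside the long groove, with a gap to the closed end (button at (597,75)). I'll check the tilt by depth.

```bash
python3 - <<'E'
from h import *
t=load('wrist'); P=cloud(t)
u0=int((597-400)/400*512)
for v in range(64,232,12):
    r=P[v,u0-5:u0+6]; print(v,u0,np.median(r,0).round(4))
print('wall',np.median(P[60:190:10,int(162/400*512)+0],0), np.median(P[80:180:10,int(222/400*512)],0))
E
```

```text
64 252 [0.523  0.254  0.0294]
76 252 [0.5216 0.2471 0.0441]
88 252 [0.5202 0.2417 0.0416]
100 252 [0.5187 0.2361 0.0455]
112 252 [0.5172 0.2306 0.0452]
124 252 [0.5157 0.225  0.0455]
136 252 [0.5142 0.2193 0.0454]
148 252 [0.5126 0.2135 0.0451]
160 252 [0.5111 0.2077 0.0455]
172 252 [0.5095 0.2018 0.0453]
184 252 [0.5079 0.1956 0.0455]
196 252 [0.5062 0.1894 0.0457]
208 252 [0.5045 0.1831 0.0455]
220 252 [0.5028 0.1765 0.0454]
wall [0.4949002  0.23263264 0.04583666] [0.5307667  0.2205297  0.04571627]
```

Level and seated: the brush top is at 45.5 mm along its whole length. Release and retreat.

Request:
apply_moves(plan=[0,0,0,0,0,0,0,0,0,0,0,0,0,0,0,0,0,0,0,0,0,0,0,0], hand=0.0)

```text
time_s: 17.2
ee_pos: [0.4978, 0.1598, 0.0204]
eef_rot: [-3.141, 0.0, 1.309]
force: [0.1, -0.3, 0.5]
grip_width: 0.0471
grip_force: 0.0
```

Request:
apply_moves(plan=[0,0,-3,0,0,0,-6,0,0,0,-10,0,0,0,-15,0,0,0,-15,0,0,0,-15,0,0,0,-15,0,0,0,-15,0,0,0,-15,0,0,0,-15,0,0,0,-15,0,-20,-15,0,0,-20,-20,0,0,-20,-20,0,0,-20,-20,0,0,-20,-20,0,0,-20,-20,0,0,-20,-20,0,0,0,0,0,0])

```text
time_s: 19.1
ee_pos: [0.3295, 0.0586, 0.1602]
eef_rot: [3.14, -0.0, 1.309]
force: [1.1, 0.4, 0.1]
grip_width: 0.0467
grip_force: 0.0
```

```bash
python3 - <<'E'
from h import *
o=monitor.get_obs(); print(o['ee_pos'],o['force'],o['grip_width'],o['time_s'])
c=grab('side'); t=grab('top')
cv2.imwrite('pics/s8.png',np.hstack([cv2.resize(c['image'][120:384,100:364,::-1],(400,400)),cv2.resize(t['image'][120:320,100:420,::-1],(400,250)) if 0 else cv2.resize(t['image'][150:310,80:240,::-1],(400,400))]))
topfit(t,[('slA',range(350,400),225,255,238,.017),('slB',range(346,400),264,293,280,.017)])
E
```

```text
[0.32954698 0.05864683 0.16019353] [1.06753606 0.43020672 0.12211491] 0.046714852774427204 19.1
slA 0 yaw off deg 2.19 x@y=-150 527.17 x@y=-187 528.59 rms 0.23
slA 1 yaw off deg 2.3 x@y=-150 493.36 x@y=-187 494.85 rms 0.17
slA mid yaw off deg 2.25 x@y=-150 510.27 x@y=-187 511.72 rms 0.12
slB 0 yaw off deg 2.17 x@y=-150 447.17 x@y=-187 448.57 rms 0.18
slB 1 yaw off deg 2.06 x@y=-150 413.71 x@y=-187 415.04 rms 0.17
slB mid yaw off deg 2.12 x@y=-150 430.44 x@y=-187 431.81 rms 0.14
```

View pics/s8.png

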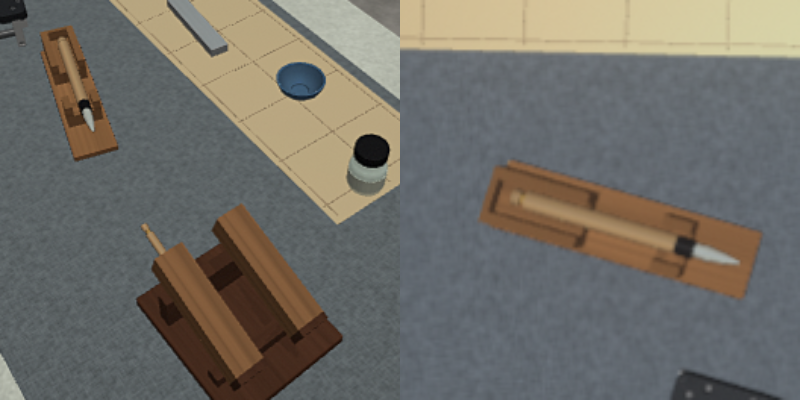

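The brush lies level in both grooves, button at (515,198) towards the closed end and hair overhanging. The stand has moved less than 0.2 mm, so I'm handing in.

```bash
python3 -c "
from station import ctrl
print(ctrl.hand_in())"
```

```text
the job is handed in; nothing more can be done
None
```

The job is handed in: the thick brush lies level in the rest's grooves, handle end towards the closed end; the stand moved less than 0.2 mm sideways, nothing else was touched, and it took about 19 s.

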